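# Walk the balance round until it stands square to the socket ledge

## Robot

A 7-joint arm with a two-finger parallel gripper is mounted at the origin on the work surface. World frame = base frame: x ahead of the robot, y to its left, z up, the work surface at z = 0. Lengths are in m, angles in degrees, forces in N, time in s.
With the tool pointing down it reaches from about 0.425 to 0.975 m from the base axis. Payload 16.7 kg.
Tool frame: the origin (TCP) lies between the finger pads; the fingertips stand 19 mm ahead of it and the grasp point (between the pads) is the TCP (r.tip_reach is the distance from the TCP to the fingertips, in m); z points along the fingers, y is the line along which they close (so a half turn about z gives the same grasp; the last joint's range is limited). The gripper opens to 85 mm and grips with 20 to 120 N. Pads are 22 mm wide; open, the fingers measure 114 mm over their backs; the gripper's body (76 mm by 85 mm) begins 54 mm behind the grasp point. The pads swing forward as they close: fully open they stand 13 mm farther back than shut.
Start: joints at [67.81, 24.414, 4.234, 92.017, -1.954, 63.644, -3.845], TCP at [0.159, -0.656, 0.25] pointing down, gripper open.
Joint ranges: [-163.25, 163.25], [-28.42, 122.38], [-70.27, 78.77], [12.13, 141.07], [-58.53, 238.53], [9.26, 117.41], [-156.51, 156.51]. Speed limits (degrees/s): [108.29, 108.29, 136.94, 136.94, 172.46, 172.46, 172.46].

## Interface

Orientations are given as a 3x3 rotation matrix whose columns are the frame's x, y, z axes.
In Python, from cell import r, vision, finish_job gives the robot as it stands.
- The arm moves only by the shell command python3 -m inch 'ROWS' [FORCE]. ROWS is JSON, a list of rows, each a list of 7 numbers: the turn, a rotation vector about the tool's x, y, z in rad, then the shift along the tool's x, y, z in m, then the gripper command: -1 is shut, 1 is fully open, values between are in proportion. A call has 1 to 12 rows; each row is the pose to reach, as a shift and turn from the pose commanded when the call began, along the tool's axes at that moment; what a row does not reach only later rows make up. A row lasts 1/12 s, in which the tool goes at most 41.7 mm and 7.16 degrees, less where a joint would pass 70% of its speed; a pose out of reach is approached as far as the arm can. A call with a gripper value outside its range is refused whole. The fingers move at their own pace and stop on an object; FORCE is the grip in N (left out, the last holds). Time passes only in rows, so rows that repeat a pose let the fingers close. It gives the time, the measured TCP pose, the force, the opening and the grip force at its end, in the units of the state.
- r.state(): the state, without advancing time (a new reading comes with each control period).
- vision.camera(name): name is "scene" or "top"; returns (picture, depth): 384x512x3 uint8, red, green, blue; 384x512 float32, m along the optical axis (not along the pixel's ray), 0 where there is no reading.
- vision.get_calibration(name): a dict with "K" (3x3 intrinsics, pixels), "R" (3x3) and "t" (3): a world point X has camera coordinates R X + t. Camera axes: x right, y down, z forward; pixel columns grow to the right and rows downward; lengths in m; the calibration is good to about 2 mm. A picture is of the moment at which its call begins. get_calibration takes no time and is no camera call.
- finish_job(): hands the job in; it is judged then, once.
The state is a dict: "t": time; "joints": joint angles; "joint_vel": joint speeds; "joint_efforts": joint torques, N m; "position": TCP position; "tcp_rot": TCP orientation; "contact_force": force on the tool from outside, world axes, zero at the start; "ft_torque": the same for the moment, N m; "width": finger opening in m; "grasp_force": force on a finger pad.
Only numpy, scipy, OpenCV 4.12 (cv2) and the standard library are available. Lean on these libraries where they do the work, as an engineer would, in place of code of your own. Each camera call takes 0.05 s, during which the arm holds its last target. There are 200 camera calls.

## Task

The laboratory balance has been left askew on the bench with an empty dish on its pan. Push it by its housing, first one front corner and then the other as needed, to walk it round and back until its back is square to the long white socket ledge with about 20 mm of clear space between them, and leave it standing there. Only push it along the bench, never lift or tip it; do not let it touch the ledge, keep off the pan and the dish so that the dish rides along in its place, and leave the jar, the weight and the notebook alone.

Things in the scene. Friction and masses are not known exactly. Their poses are not given: they have to be found in the camera images.
- balance: Grey electronic top-pan balance, 1.2 to 1.8 kg, on four rubber feet; slides under 6 to 13 N and stays put. Housing 190 mm deep (own x), 170 wide (own y); origin: centre of its underside at bench level, z up. Front (display, dark sloping panel) on own -x, back on +x. Sides vertical and plain from 8 to 32 mm up; above that the front slopes back; housing 53 mm high, pan top 61.5, dish rim 76.5.
- ledge: White socket ledge (power trunking), fixed to the bench: 90 mm deep (own x), 640 mm long (own y), about 75 mm high with grey socket plates on top. Origin at the centre of its underside. Its vertical front face, on own -x at x = -45 mm, looks towards the balance; square means that the balance's x axis points along the ledge's x axis.
- ledge_face (a point): Point on the ledge's front face, middle of its length, 30 mm above the bench; axes as the ledge's, so that own -x points out of the face, towards the balance.
- front_left (a point): Front left corner of the balance housing (own x -95 mm, y +85 mm; left as seen facing the display), 20 mm above the bench. A push on the front face near one front corner turns the balance and also moves it on: the other front corner advances about half as far as the pushed one.
- front_right (a point): Front right corner of the balance housing (own x -95 mm, y -85 mm), 20 mm above the bench. At the start the balance is turned 12 to 53 degrees clockwise from square (seen from above), so this is the corner farthest from the ledge; its nearest corner is 100 mm or more from it.
- back_left (a point): Back left corner of the balance housing (own x +95 mm, y +85 mm), 20 mm above the bench; it should end about 20 mm from the ledge's front face.
- back_right (a point): Back right corner of the balance housing (own x +95 mm, y -85 mm), 20 mm above the bench; it should end about 20 mm from the ledge's front face.
- pan_centre (a point): Centre of the top of the steel pan (118 mm in own x by 140 mm in own y, 4 mm thick), 30 mm behind the balance's centre, 61.5 mm above the bench.
- pan: The balance's square steel weighing pan, fixed on top of the balance; not to be touched.
- dish: Empty glass Petri dish, 90 mm across and 15 mm high, loose on the pan; origin at the centre of its underside. Not to be touched; it slides off its place if the balance is jerked.
- jar: Amber sample jar with a white cap, 58 mm across and 78 mm high, standing on the far side of the work; origin at the centre of its underside. Leave alone.
- weight: Steel 200 g calibration weight, 34 mm across and 48 mm high, standing in front and to the far side of the balance; origin at the centre of its underside. Leave alone.
- notebook: Red notebook lying on the bench, 145 by 205 by 14 mm; origin at the centre of its underside. Leave alone.

How it is judged (in metres and radians):
At the end, for the whole second after the job is handed in: The balance stands at rest on its four feet, its back square to the ledge's front face within 4 degrees and both back corners 8 to 32 mm from that face; the dish lies flat on the pan within 22 mm of the pan's centre; jar, weight and notebook have not moved by more than 10 mm (x of back_left in the frame of ledge_face between -0.032 and -0.008 m and x of back_right in the frame of ledge_face between -0.032 and -0.008 m and angle between the x axis of balance and the x axis of ledge, either way round below 0.07 rad and height (world z) of balance below 0.004 m and angle between balance's own z axis and vertical below 0.03 rad and linear speed of balance below 0.01 m/s and angular speed of balance below 0.05 rad/s and horizontal distance between dish and pan_centre below 0.022 m and z of dish in the frame of pan_centre below 0.004 m and angle between dish's own z axis and vertical below 0.05 rad and distance of each of jar, weight, notebook from where it was at the start of the episode below 0.01 m); the robot touches nothing.
It fails at once if the balance touched the ledge (contact force between balance and ledge above 0.5 N).
It fails at once if the balance was lifted or tipped (height (world z) of balance above 0.006 m or angle between balance's own z axis and vertical above 0.06 rad).
It fails at once if the robot touched the pan or the dish (contact force between any of the fingers, the arm and pan above 0.3 N or contact force between any of the fingers, the arm and dish above 0.3 N).
It fails at once if the dish slid out of its place on the pan or left it (horizontal distance between dish and pan_centre above 0.022 m or z of dish in the frame of pan_centre above 0.006 m).
It fails at once if the jar, the weight or the notebook was disturbed (distance of any of jar, weight, notebook from where it was at the start of the episode above 0.01 m).
It also fails if it takes over 72 s, if anything falls off the work surface, if the arm or the gripper's body presses on something with over 40 N, if the wrist force passes 120 N, or if a joint passes its speed limit or range.

## Working session

There is one attempt and no reset: what is moved stays moved. The work goes in short steps, Python scripts to look and compute and a shell command to move; the robot and the scene stay as the last step left them, time stands still between calls to the robot, and variables do not carry over. Pictures are saved under pics/ and viewed, at most 10 in all, crops included, and the job is handed in when it is done.

```bash
mkdir -p pics; ls; python3 - <<'E'
from cell import r,vision
import cv2,numpy as np
np.set_printoptions(precision=3,suppress=True)
for n in ("scene","top"):
    p,d=vision.camera(n); cv2.imwrite(f"pics/{n}0.png",p[:,:,::-1]); np.save(f"{n}0.npy",d)
    c=vision.get_calibration(n); print(n,c)
s=r.state(); print(s["t"],s["position"],s["tcp_rot"],s["width"])
E
```

```text
pics
scene {'K': array([[451.083,   0.   , 259.117],
       [  0.   , 451.083, 187.984],
       [  0.   ,   0.   ,   1.   ]]), 'R': array([[ 0.809,  0.588, -0.015],
       [ 0.329, -0.473, -0.817],
       [-0.487,  0.656, -0.576]]), 't': array([-0.461, -0.149,  1.659])}
top {'K': array([[498.189,   0.   , 254.909],
       [  0.   , 498.189, 188.591],
       [  0.   ,   0.   ,   1.   ]]), 'R': array([[-0.007, -1.   , -0.018],
       [-0.981,  0.01 , -0.192],
       [ 0.192,  0.016, -0.981]]), 't': array([-0.031,  0.594,  1.338])}
0.1 [ 0.159 -0.656  0.25 ] [[ 0.972  0.236 -0.   ]
 [ 0.236 -0.972  0.001]
 [-0.    -0.001 -1.   ]] 0.08516594582286113
```

View pics/top0.png

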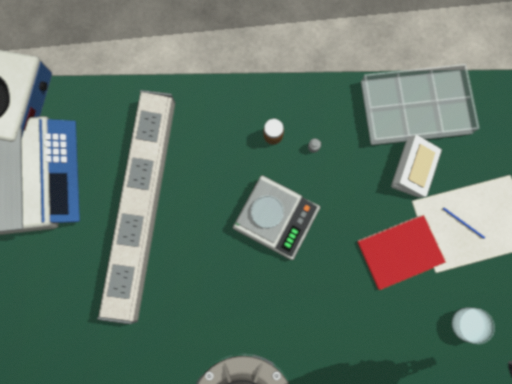

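View pics/scene0.png

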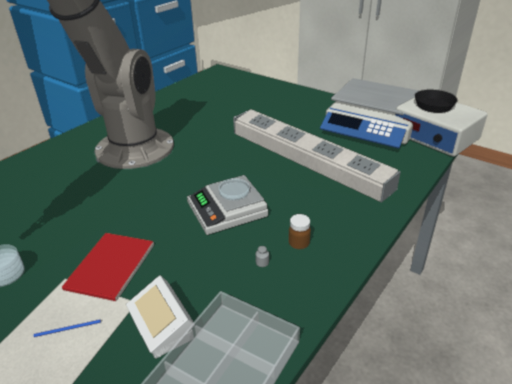

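The top view shows the ledge at columns 100–173, the balance around (277,217) with its display facing lower right, the jar at (274,131), the weight at (314,145) and the notebook at (400,252). The ledge lies towards image left, which is world +y.

```bash
cat > h.py <<'E'
from cell import r,vision
import cv2,numpy as np
np.set_printoptions(precision=4,suppress=True)
def cloud(n,d):
    c=vision.get_calibration(n);v,u=np.indices(d.shape)
    P=np.stack([(u-c["K"][0,2])*d/c["K"][0,0],(v-c["K"][1,2])*d/c["K"][1,1],d],-1)
    return (P-c["t"])@c["R"]
def comp(mask,near):
    n,l,s,c=cv2.connectedComponentsWithStats(mask.astype(np.uint8))
    i=1+np.argmin(np.linalg.norm(c[1:]-near,axis=1)+1e3*(s[1:,4]<30)); return l==i
def rect(P):
    (cx,cy),(w,h),a=cv2.minAreaRect((P[:,:2]*1000).astype(np.float32))
    return np.array([cx,cy,w,h,a])
E
python3 - <<'E'
from h import *
d=np.load("top0.npy");P=cloud("top",d);z=P[...,2];ok=d>0
for nm,px in dict(ledge=(137,207),bal=(277,217),jar=(274,131),weight=(314,145),note=(400,252)).items():
    m=comp(ok&(z>0.008),px); Q=P[m]
    print(nm,len(Q),rect(Q),Q[:,2].max(),np.median(Q[:,2]))
    if nm=="bal":
        for lo,hi in((.008,.034),(.034,.05),(.05,.057),(.057,.066)):
            q=Q[(Q[:,2]>lo)&(Q[:,2]<hi)];print(lo,len(q),rect(q))
    if nm=="ledge":
        for lo,hi in((.01,.06),(.066,.09)):
            q=Q[(Q[:,2]>lo)&(Q[:,2]<hi)];print(lo,len(q),rect(q))
        cv2.imwrite("x.png",m*255)
print(np.median(z[300:330,250:300]), z[150:160,200:210].mean())
E
```

```text
ledge 8426 [570.6436 303.0672 112.0415 675.2936  81.9293] 0.08388430326954491 0.06835499226580025
0.01 1843 [557.2428 276.6084  55.8852 650.1481  81.9293]
0.066 5102 [559.0472 295.3625  91.0996 650.4117  81.9829]
bal 4058 [518.7291 -91.4357 196.0683 171.4588  61.1825] 0.08231779621348433 0.05827337297618114
0.008 305 [518.7291 -91.4357 196.0683 171.4588  61.1825]
0.034 974 [517.1266 -93.1437 189.4461 168.1317  61.3765]
0.05 650 [524.1959 -81.8963 157.3068 164.9076  61.4008]
0.057 1658 [527.3614 -72.6276 131.1893 160.1691  61.4772]
jar 411 [762.5075 -88.5686  54.4686  55.1977  31.0029] 0.08489359002073582 0.07579147583074013
weight 126 [ 726.7255 -207.5336   32.2229   30.7733   60.2434] 0.05671877565637369 0.03443977661247272
note 3767 [ 419.7831 -444.1993  148.0838  206.7067   21.1926] 0.024491996153423463 0.014189768021435132
0.0004622384426381577 0.0008615003973223435[ WARN:0@0.065] global loadsave.cpp:1063 imwrite_ Unsupported depth image for selected encoder is fallbacked to CV_8U.
```

```bash
cat >> h.py <<'E'
def rel(x,y,z,yaw):
    "shift (mm) and turn (rad about tool z) from here to a tool-down pose with tool x at yaw deg"
    from scipy.spatial.transform import Rotation as Ro
    s=r.state();R=np.array(s["tcp_rot"]);a=np.radians(yaw);c,n=np.cos(a),np.sin(a)
    T=np.array([[c,n,0],[n,-c,0],[0,0,-1]])
    print("turn",Ro.from_matrix(R.T@T).as_rotvec(),"shift mm",1000*R.T@(np.array([x,y,z])-s["position"]))
def look(tag):
    p,d=vision.camera("top");cv2.imwrite(f"pics/top{tag}.png",p[:,:,::-1]);return p,d
E
python3 -c "
from h import *
print(r.tip_reach); rel(.443,-.228,.2,61.2)"
```

```text
0.019
turn [-0.0011 -0.0004 -0.8304] shift mm [ 376.8426 -348.6849   50.0502]
```

```bash
python3 -m inch '[[0,0,-0.08,0.03,-0.028,0.004,1],[0,0,-0.16,0.062,-0.057,0.008,1],[0,0,-0.23,0.093,-0.087,0.012,1],[0,0,-0.30,0.125,-0.115,0.017,1],[0,0,-0.37,0.156,-0.145,0.021,1],[0,0,-0.44,0.188,-0.174,0.025,1],[0,0,-0.51,0.22,-0.203,0.029,1],[0,0,-0.58,0.25,-0.232,0.033,1],[0,0,-0.65,0.283,-0.261,0.038,1],[0,0,-0.72,0.314,-0.29,0.042,1],[0,0,-0.78,0.345,-0.32,0.046,1],[0,0,-0.83,0.377,-0.349,0.05,1]]'; python3 -c "
from h import *
rel(.443,-.228,.036,61.2)"
```

```text
t: 1.1
position: [0.4344, -0.2399, 0.2017]
tcp_rot: [[0.479, 0.878, -0.0], [0.878, -0.479, -0.0], [-0.0, -0.0, -1.0]]
contact_force: [1.2, -1.6, 0.0]
width: 0.0855
grasp_force: 0.0
turn [-0.      0.0001  0.0026] shift mm [ 14.6042   1.8309 165.7131]
```

```bash
python3 -m inch '[[0,0,0,0,0,0.03,1],[0,0,0,0,0,0.06,1],[0,0,0,0,0,0.09,1],[0,0,0,0,0,0.12,1],[0,0,0,0,0,0.145,1],[0,0,0,0,0,0.16,1],[0,0,0,0,0,0.17,1],[0,0,0,0,0,0.17,1],[0,0,0,0,0,0.17,1]]'; python3 - <<'E'
from h import *
rel(.443,-.228,.030,61.2)
p,d=vision.camera("scene");cv2.imwrite("pics/s1.png",cv2.resize(p[120:280,130:330,::-1],None,fx=3,fy=3))
E
```

```text
t: 1.85
position: [0.434, -0.2417, 0.032]
tcp_rot: [[0.482, 0.876, -0.0], [0.876, -0.482, 0.0], [0.0, -0.001, -1.0]]
contact_force: [-0.5, -0.2, 0.4]
width: 0.0852
grasp_force: 0.0
turn [-0.0006 -0.0001 -0.0003] shift mm [16.3908  1.2948  1.9724]
```

View pics/s1.png

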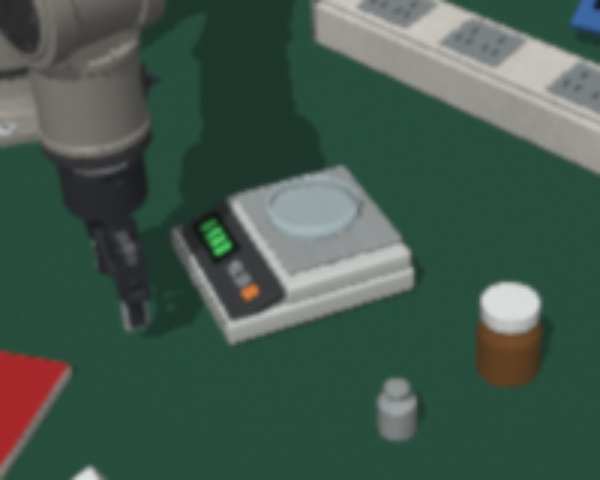

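The fingers (crop about 135,310) stand low in front of the display side and centred on it. The gap is about 65 mm, so I close it and make gentle contact.

```bash
python3 -m inch '[[0,0,0,0.006,0.001,0,1],[0,0,0,0.014,0.001,0,1],[0,0,0,0.022,0.001,0,1],[0,0,0,0.030,0.001,0,1],[0,0,0,0.037,0.001,0,1],[0,0,0,0.043,0.001,0,1],[0,0,0,0.048,0.001,0,1],[0,0,0,0.052,0.001,0,1],[0,0,0,0.055,0.001,0,1],[0,0,0,0.056,0.001,0,1]]'
python3 -m inch '[[0,0,0,0.0015,0,0,1],[0,0,0,0.003,0,0,1],[0,0,0,0.0045,0,0,1],[0,0,0,0.006,0,0,1],[0,0,0,0.0075,0,0,1],[0,0,0,0.009,0,0,1],[0,0,0,0.0105,0,0,1],[0,0,0,0.012,0,0,1],[0,0,0,0.0135,0,0,1],[0,0,0,0.015,0,0,1],[0,0,0,0.0165,0,0,1],[0,0,0,0.018,0,0,1]]'
```

```text
t: 2.73
position: [0.462, -0.1928, 0.0318]
tcp_rot: [[0.482, 0.876, -0.0], [0.876, -0.482, 0.0], [0.0, -0.0, -1.0]]
contact_force: [-0.3, 0.3, 0.8]
width: 0.0854
grasp_force: 0.0
t: 3.73
position: [0.4695, -0.1789, 0.0318]
tcp_rot: [[0.484, 0.875, -0.002], [0.875, -0.484, -0.001], [-0.002, -0.001, -1.0]]
contact_force: [-5.0, -9.3, 1.6]
width: 0.0852
grasp_force: 5.1
```

```bash
python3 -m inch '[[0,0,-0.003,0.002,0.0003,0,1],[0,0,-0.009,0.005,0.0008,0,1],[0,0,-0.015,0.009,0.0015,0,1],[0,0,-0.022,0.013,0.0021,0,1],[0,0,-0.029,0.017,0.0028,0,1],[0,0,-0.036,0.021,0.0034,0,1],[0,0,-0.043,0.025,0.0039,0,1],[0,0,-0.050,0.029,0.0045,0,1],[0,0,-0.057,0.033,0.005,0,1],[0,0,-0.064,0.037,0.0055,0,1],[0,0,-0.069,0.040,0.0059,0,1],[0,0,-0.072,0.042,0.0061,0,1]]'; cat >> h.py <<'E'
LC=np.array([559.,295.4]);LA=np.radians(81.95);LX=np.array([np.cos(LA),np.sin(LA)])
FACE=LC-45.3*LX
def bal(tag,prev):
    "prev: approx centre mm. fits housing/pan rect, gives heading & gaps"
    p,d=look(tag);P=cloud("top",d);z=P[...,2]
    D=np.hypot(P[...,0]*1000-prev[0],P[...,1]*1000-prev[1])
    hsv=cv2.cvtColor(p,cv2.COLOR_RGB2HSV)
    m=(d>0)&(D<150)&((P[...,:2]*1000-FACE)@LX<-6)
    # pan/housing-top light grey patch (not the dark tool), 34..66 mm
    for lo,hi,v in((.008,.08,0),(.034,.05,110),(.05,.057,110),(.057,.066,110)):
        q=m&(z>lo)&(z<hi)&(hsv[...,2]>v)
        if v: 
            q=q.astype(np.uint8); n,l,s,c=cv2.connectedComponentsWithStats(q,connectivity=8); q=l==1+np.argmax(s[1:,4])
        Q=P[q]
        if len(Q)<50: print(lo,len(Q));continue
        R=rect(Q);print(lo,len(Q),R,"gap of rect centre",(FACE-R[:2])@LX)
    return p,d
E
python3 -c "
from h import *
bal('2',(545,-45)); print(r.state()['position'])"
```

```text
t: 4.73
position: [0.4954, -0.1449, 0.0318]
tcp_rot: [[0.419, 0.908, -0.001], [0.908, -0.419, -0.001], [-0.002, -0.001, -1.0]]
contact_force: [-4.4, -9.2, 1.2]
width: 0.0854
grasp_force: 5.1
0.008 3154 [558.1784 -18.1533 235.1191 281.6953  78.2127] gap of rect centre 265.2787101062851
0.034 16
0.05 227 [485.749   -8.0812  64.8043 148.0503   2.9922] gap of rect centre 265.44861352994684
0.057 1528 [553.0073 -21.1284 121.535  153.1006  64.8559] gap of rect centre 268.94863574748064
[ 0.4956 -0.1446  0.0318]
```

View pics/top2.png

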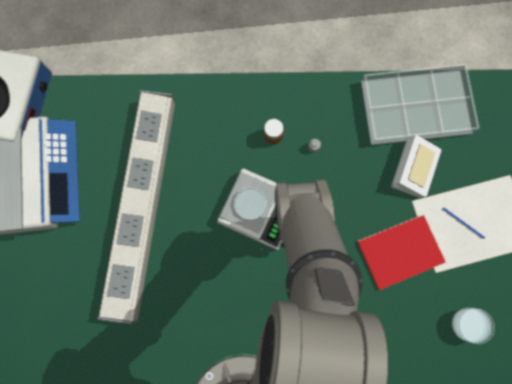

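The balance (pan about 250,203) moved and turned with the fingers flush to its front: the tool heading is 65.2° and the pan fit gives 64.9°. I keep going along the arc.

```bash
python3 -m inch '[[0,0,-0.005,0.0025,0.0006,0,1],[0,0,-0.013,0.006,0.0014,0,1],[0,0,-0.021,0.010,0.0023,0,1],[0,0,-0.029,0.014,0.0031,0,1],[0,0,-0.038,0.018,0.0040,0,1],[0,0,-0.046,0.022,0.0048,0,1],[0,0,-0.055,0.026,0.0055,0,1],[0,0,-0.063,0.030,0.0063,0,1],[0,0,-0.071,0.034,0.007,0,1],[0,0,-0.080,0.038,0.0076,0,1],[0,0,-0.088,0.042,0.0082,0,1],[0,0,-0.0945,0.045,0.0087,0,1]]';  python3 -m inch '[[0,0,-0.005,0.0025,0.0006,0,1],[0,0,-0.013,0.006,0.0014,0,1],[0,0,-0.021,0.010,0.0023,0,1],[0,0,-0.029,0.014,0.0031,0,1],[0,0,-0.038,0.018,0.0040,0,1],[0,0,-0.046,0.022,0.0048,0,1],[0,0,-0.055,0.026,0.0055,0,1],[0,0,-0.063,0.030,0.0063,0,1],[0,0,-0.071,0.034,0.007,0,1],[0,0,-0.080,0.038,0.0076,0,1],[0,0,-0.088,0.042,0.0082,0,1],[0,0,-0.0945,0.045,0.0087,0,1]]'; python3 - <<'E'
from h import *
s=r.state();x=np.array(s["tcp_rot"])[:2,0];c=1000*np.array(s["position"])[:2]+115.5*x
print("tool pred",c,np.degrees(np.arctan2(x[1],x[0])),"gap",(FACE-c)@LX)
p,d=bal('3',c)
E
```

```text
t: 5.78
position: [0.5222, -0.1078, 0.0318]
tcp_rot: [[0.332, 0.943, -0.001], [0.943, -0.332, -0.001], [-0.002, -0.001, -1.0]]
contact_force: [-3.5, -9.9, 2.8]
width: 0.0855
grasp_force: 5.1
t: 6.78
position: [0.5454, -0.0684, 0.0318]
tcp_rot: [[0.241, 0.97, -0.001], [0.97, -0.241, -0.002], [-0.002, -0.001, -1.0]]
contact_force: [-2.4, -10.0, 2.1]
width: 0.0851
grasp_force: 5.1
tool pred [573.2715  43.7032] 76.04225184125801 gap 201.918082195377
0.008 2925 [576.6883  73.7576 224.3338 282.6162  88.1319] gap of rect centre 171.68141603877797
0.034 12
0.05 240 [513.5304  60.3566  77.0184 149.6111  19.5046] gap of rect centre 193.7948080982507
0.057 1481 [583.9474  62.6146 121.6905 151.2677  76.2748] gap of rect centre 181.69802366436207
```

View pics/top3.png

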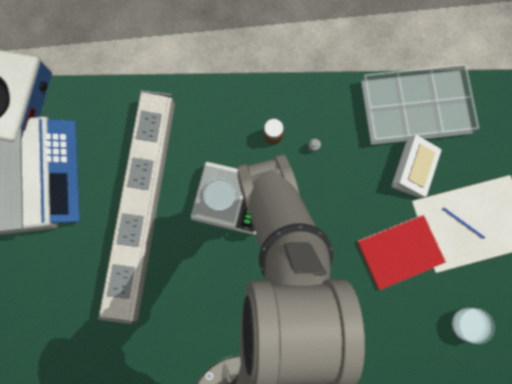

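The balance (pan about 220,195) is at about 76° and its centre is 202 mm from the face. One more arc call, then straight.

```bash
python3 -m inch '[[0,0,-0.005,0.0025,0.0006,0,1],[0,0,-0.013,0.006,0.0014,0,1],[0,0,-0.021,0.010,0.0023,0,1],[0,0,-0.029,0.014,0.0031,0,1],[0,0,-0.038,0.018,0.0040,0,1],[0,0,-0.046,0.022,0.0048,0,1],[0,0,-0.055,0.026,0.0055,0,1],[0,0,-0.063,0.030,0.0063,0,1],[0,0,-0.072,0.034,0.007,0,1],[0,0,-0.082,0.038,0.0077,0,1],[0,0,-0.092,0.042,0.0085,0,1],[0,0,-0.100,0.045,0.0091,0,1]]'; python3 -m inch '[[0,0,0,0.002,0,0,1],[0,0,0,0.005,0,0,1],[0,0,0,0.008,0,0,1],[0,0,0,0.011,0,0,1],[0,0,0,0.014,0,0,1],[0,0,0,0.017,0,0,1],[0,0,0,0.019,0,0,1],[0,0,0,0.021,0,0,1],[0,0,0,0.023,0,0,1],[0,0,0,0.024,0,0,1],[0,0,0,0.025,0,0,1],[0,0,0,0.025,0,0,1]]'; python3 - <<'E'
from h import *
s=r.state();x=np.array(s["tcp_rot"])[:2,0];c=1000*np.array(s["position"])[:2]+115.5*x
print("tool pred",c,np.degrees(np.arctan2(x[1],x[0])),"gap",(FACE-c)@LX)
p,d=bal('4',c)
E
```

```text
t: 7.83
position: [0.5653, -0.027, 0.0318]
tcp_rot: [[0.143, 0.99, -0.001], [0.99, -0.143, -0.002], [-0.002, -0.001, -1.0]]
contact_force: [-1.6, -10.5, 2.5]
width: 0.0855
grasp_force: 5.1
t: 8.83
position: [0.5687, -0.0024, 0.0318]
tcp_rot: [[0.143, 0.99, -0.001], [0.99, -0.143, -0.002], [-0.002, -0.001, -1.0]]
contact_force: [-1.0, -8.6, 2.2]
width: 0.0852
grasp_force: 4.5
tool pred [585.2757 111.9485] 81.76405135395561 gap 132.66426072161448
0.008 2678 [575.7768 150.7927 275.3712 193.2914  10.7603] gap of rect centre 95.53303482522715
0.034 15
0.05 226 [521.6539 128.8772  69.9794 141.6043  21.1202] gap of rect centre 124.81180552637089
0.057 1342 [591.7955 132.2785 121.424  158.8042  83.1162] gap of rect centre 111.62156504615943
```

View pics/top4.png

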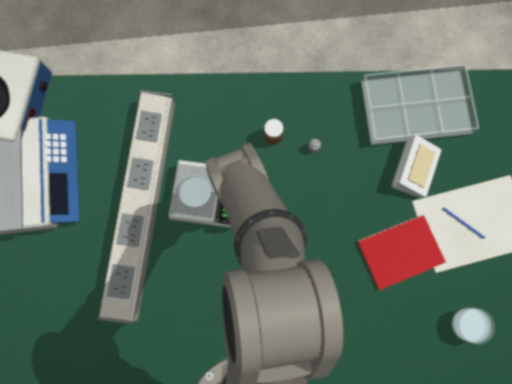

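Now nearly square, with a back gap of about 37 mm (pan about 197,190). I push 14 mm more, then back off and measure with the balance in clear view.

```bash
python3 -m inch '[[0,0,0,0.0015,0,0,1],[0,0,0,0.003,0,0,1],[0,0,0,0.005,0,0,1],[0,0,0,0.007,0,0,1],[0,0,0,0.009,0,0,1],[0,0,0,0.0105,0,0,1],[0,0,0,0.012,0,0,1],[0,0,0,0.013,0,0,1],[0,0,0,0.0135,0,0,1],[0,0,0,0.014,0,0,1],[0,0,0,0.014,0,0,1],[0,0,0,0.014,0,0,1]]';python3 -m inch '[[0,0,0,-0.003,0,0,1],[0,0,0,-0.008,0,0,1],[0,0,0,-0.018,0,0,1],[0,0,0,-0.03,0,0,1],[0,0,0,-0.05,0,0,1],[0,0,0,-0.07,0,0,1],[0,0,0,-0.09,0,0,1],[0,0,0,-0.115,0,0,1],[0,0,0,-0.14,0,0,1],[0,0,0,-0.165,0,0,1],[0,0,0,-0.19,0,0,1],[0,0,0,-0.21,0,0,1]]'; python3 - <<'E'
from h import *
p,d=bal('5',(587,126)); cv2.imwrite("pics/c5.png",cv2.resize(p[110:270,90:290,::-1],None,fx=3.5,fy=3.5))
p,d=vision.camera("scene");np.save("s5.npy",d);cv2.imwrite("pics/s5.png",p[:,:,::-1])
E
```

```text
t: 9.88
position: [0.5707, 0.0113, 0.0318]
tcp_rot: [[0.143, 0.99, -0.001], [0.99, -0.143, -0.002], [-0.002, -0.001, -1.0]]
contact_force: [-1.5, -9.8, 2.8]
width: 0.085
grasp_force: 4.9
t: 10.88
position: [0.5401, -0.1978, 0.0318]
tcp_rot: [[0.143, 0.99, -0.0], [0.99, -0.143, -0.001], [-0.001, -0.0, -1.0]]
contact_force: [0.0, -0.1, 0.9]
width: 0.0857
grasp_force: 0.0
0.008 4023 [574.5497 108.6434 253.9437 254.7131  85.1203] gap of rect centre 137.43880793771487
0.034 81 [551.3824  58.2851  19.297   37.0253  89.8532] gap of rect centre 190.5452150642734
0.05 399 [591.6883 143.1365 131.2107 165.9183  81.2185] gap of rect centre 100.88551902403908
0.057 1538 [593.6661 146.1663 122.8318 158.8883  82.3984] gap of rect centre 97.60863194298011
```

View pics/c5.png

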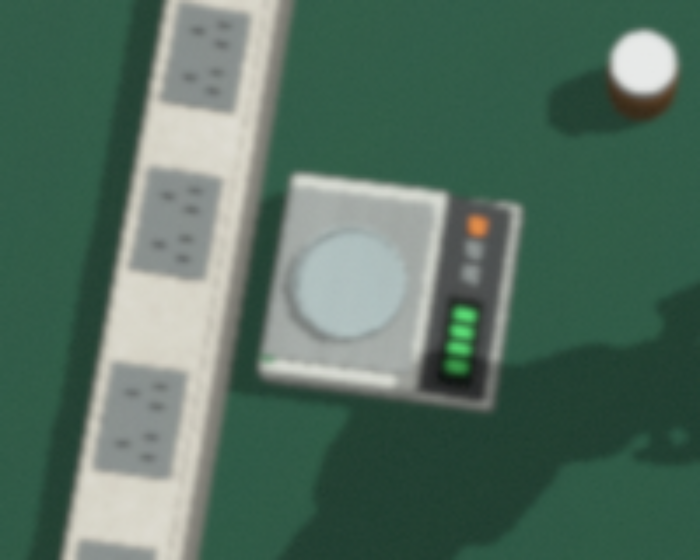

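View pics/s5.png

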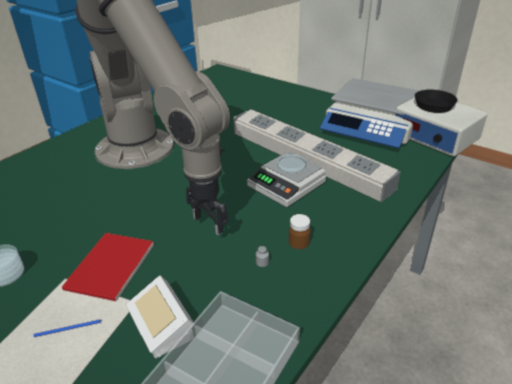

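The balance stands square with a visible gap to the ledge and the dish centred on the pan. The jar and weight look unmoved. Now I measure the gap precisely.

```bash
python3 - <<'E'
from h import *
LY=np.array([-LX[1],LX[0]])
P,d=None,None
ds=[vision.camera("top")[1] for _ in range(4)]
d=np.median(ds,axis=0)
P=cloud("top",d);z=P[...,2];X=P[...,:2]*1000
u=(X-FACE)@LX; v=(X-np.array([587,126]))@LY
m=(d>0)&(u>-240)&(u<-4)&(abs(v)<130)&(z>.02)&(z<.058)
m=comp(m,(195+7,190)); 
print("rect",rect(P[m]),"u range",np.percentile(u[m],[.3,1,50,99,99.7]),"v",np.percentile(v[m],[.5,99.5]))
# per-v-bin profile of back edge, front edge, ledge face top edge
for a in range(-75,76,15):
    b=(d>0)&(abs(v-a)<7)
    k=b&m; L=b&(z>.066)&(u>-30)&(u<120)&(z<.085)
    g=b&(z<.006)&(u>-40)&(u<5)
    print(a,"bal back",u[k].max().round(1),"front",u[k].min().round(1),"ledge edge",u[L].min().round(1),"ledge far",u[L].max().round(1),"ground",g.sum(),u[g].min().round(1) if g.any() else None,u[g].max().round(1) if g.any() else None)
for nm,px in dict(jar=(274,131),weight=(314,145),note=(400,252)).items():
    print(nm,rect(P[comp((d>0)&(z>.008),px)]))
q=(d>0)&(z>.068)&(z<.085)&(u<-25)&(u>-170)&(abs(v)<60); print("dish rim",rect(P[q])[:4]); 
E
```

```text
rect [588.8762 117.2789 188.1729 171.3305  81.649 ] u range [-220.9257 -220.5278 -177.802   -38.9177  -35.1591] v [-85.3746  82.381 ]
-75 bal back -35.8 front -221.2 ledge edge 20.7 ledge far 86.3 ground 39 -21.6 2.0
-60 bal back -154.0 front -221.2 ledge edge 21.1 ledge far 86.7 ground 40 -21.3 1.7
-45 bal back -154.6 front -220.9 ledge edge 17.8 ledge far 87.2 ground 38 -21.6 1.5
-30 bal back -155.3 front -221.1 ledge edge 17.5 ledge far 86.0 ground 40 -22.3 2.4
-15 bal back -154.5 front -220.9 ledge edge 20.1 ledge far 86.5 ground 38 -21.2 1.4
0 bal back -154.3 front -221.0 ledge edge 14.8 ledge far 85.4 ground 39 -21.8 2.0
15 bal back -154.2 front -220.9 ledge edge 19.6 ledge far 86.5 ground 41 -22.3 2.4
30 bal back -154.3 front -220.7 ledge edge 20.7 ledge far 86.5 ground 41 -22.2 1.7
45 bal back -154.2 front -220.0 ledge edge 9.9 ledge far 86.9 ground 40 -21.2 1.6
60 bal back -32.7 front -220.5 ledge edge 21.0 ledge far 87.1 ground 40 -21.4 1.5
75 bal back -32.4 front -220.5 ledge edge 28.8 ledge far 88.0 ground 47 -38.2 1.8
jar [762.6341 -88.6311  52.9616  53.7409  39.4309]
weight [ 727.5526 -207.0714   31.7825   32.3922    9.8343]
note [ 273.0797 -242.6765  479.9588  683.8572   64.0632]
dish rim [588.5027 145.2451  89.3864  87.7305]
```

The front face lies at -221 mm and the ledge face at about +2 mm, so the back gap is about 33 mm and it needs 13 mm more. The retreat was 210 mm, so I push in to 223 mm.

```bash
python3 -m inch '[[0,0,0,0.01,0,0,1],[0,0,0,0.03,0,0,1],[0,0,0,0.055,0,0,1],[0,0,0,0.08,0,0,1],[0,0,0,0.105,0,0,1],[0,0,0,0.13,0,0,1],[0,0,0,0.15,0,0,1],[0,0,0,0.17,0,0,1],[0,0,0,0.185,0,0,1],[0,0,0,0.195,0,0,1],[0,0,0,0.2,0,0,1],[0,0,0,0.2,0,0,1]]'; python3 -m inch '[[0,0,0,0.0025,0,0,1],[0,0,0,0.005,0,0,1],[0,0,0,0.007,0,0,1],[0,0,0,0.009,0,0,1],[0,0,0,0.011,0,0,1],[0,0,0,0.013,0,0,1],[0,0,0,0.015,0,0,1],[0,0,0,0.017,0,0,1],[0,0,0,0.019,0,0,1],[0,0,0,0.021,0,0,1],[0,0,0,0.023,0,0,1],[0,0,0,0.023,0,0,1]]';python3 -m inch '[[0,0,0,-0.003,0,0,1],[0,0,0,-0.008,0,0,1],[0,0,0,-0.018,0,0,1],[0,0,0,-0.03,0,0,1],[0,0,0,-0.05,0,0,1],[0,0,0,-0.07,0,0,1],[0,0,0,-0.09,0,0,1],[0,0,0,-0.115,0,0,1],[0,0,0,-0.14,0,0,1],[0,0,0,-0.165,0,0,1],[0,0,0,-0.19,0,0,1],[0,0,0,-0.21,0,0,1]]'; python3 - <<'E'
from h import *
LY=np.array([-LX[1],LX[0]])
ds=[];
for _ in range(4): p,x=vision.camera("top"); ds.append(x)
cv2.imwrite("pics/c6.png",cv2.resize(p[110:270,90:290,::-1],None,fx=3.5,fy=3.5))
d=np.median(ds,axis=0)
P=cloud("top",d);z=P[...,2];X=P[...,:2]*1000
u=(X-FACE)@LX; v=(X-np.array([589,130]))@LY
m=(d>0)&(u>-240)&(u<-4)&(abs(v)<130)&(z>.02)&(z<.058)
m=comp(m,(196,190))
print("rect",rect(P[m]))
for a in range(-75,76,25):
    b=(d>0)&(abs(v-a)<7);k=b&m;g=b&(z<.006)&(u>-40)&(u<5)
    print(a,"back",u[k].max().round(1),"front",u[k].min().round(1),"ground",g.sum(),u[g].max().round(1) if g.any() else None)
q=(d>0)&(z>.068)&(z<.085)&(u<-25)&(u>-170)&(abs(v)<60); print("dish rim",rect(P[q])[:4])
E
```

```text
t: 12.18
position: [0.5696, 0.0051, 0.0319]
tcp_rot: [[0.139, 0.99, 0.0], [0.99, -0.139, 0.0], [0.0, 0.0, -1.0]]
contact_force: [-0.2, 0.6, 0.1]
width: 0.0852
grasp_force: 0.0
t: 13.18
position: [0.5726, 0.0243, 0.0318]
tcp_rot: [[0.143, 0.99, -0.001], [0.99, -0.143, -0.002], [-0.002, -0.001, -1.0]]
contact_force: [-1.4, -8.8, 1.7]
width: 0.0858
grasp_force: 4.1
t: 14.18
position: [0.542, -0.185, 0.0318]
tcp_rot: [[0.144, 0.99, -0.0], [0.99, -0.144, -0.001], [-0.001, -0.0, -1.0]]
contact_force: [1.1, -0.2, 0.0]
width: 0.0854
grasp_force: 0.0
rect [590.201  130.0525 187.3769 170.225   81.6367]
-75 back -20.8 front -208.1 ground 18 1.7
-50 back -141.2 front -207.9 ground 20 2.0
-25 back -141.4 front -207.6 ground 18 1.8
0 back -141.0 front -207.5 ground 14 1.7
25 back -140.8 front -207.6 ground 18 2.4
50 back -140.7 front -207.4 ground 18 2.0
75 back -20.0 front -206.9 ground 21 1.5
dish rim [589.4879 158.4531  87.8905  87.0273]
```

View pics/c6.png

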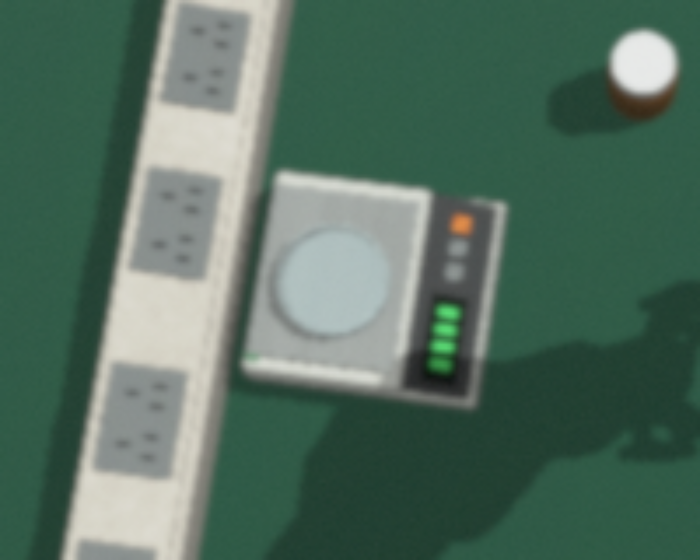

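The balance sits square to the ledge with a gap of about 18–21 mm. The dish is on the pan and the arm is clear.

```bash
python3 -c "
from cell import finish_job
print(finish_job())"
```

```text
the job is handed in; nothing more can be done
None
```

The job is handed in: the balance stands square to the ledge (within about 0.5° by the camera) with roughly 20 mm of clear space behind it, the dish is still on its pan, and the jar, weight and notebook were never touched.

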